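# Thread a coil spring onto a notched spring rod

## Robot

A 6-joint arm with a two-finger parallel gripper is mounted at the origin on the work surface. World frame = base frame: x ahead of the robot, y to its left, z up, the work surface at z = 0. Lengths are in m, angles in rad, forces in N, time in s.
With the tool pointing down it reaches from about 0.375 to 0.975 m from the base axis. Payload 3.8 kg.
Tool frame: the origin (TCP) lies at the very end of the fingers, on their centre line; the grasp point (between the pads) lies 19 mm behind it; z points along the fingers, y is the direction in which the jaws open and shut (so a half turn about z gives the same grasp; the last joint's range is limited). The gripper opens to 85 mm and grips with 20 to 120 N. Pads are 22 mm wide; open, the fingers measure 114 mm over their backs; the gripper's body (76 mm by 85 mm) begins 54 mm behind the grasp point. The pads swing forward as they close: fully open they stand 13 mm farther back than shut.
Start: joints at [1.135, 0.264, 1.604, -0, 1.274, -0.037], TCP at [0.262, 0.622, 0.231] pointing down, gripper open.
Joint ranges: [-2.63, 2.63], [-0.94, 2.18], [0.31, 2.57], [-1.31, 4.45], [0, 2.66], [-2.55, 2.55]. Speed limits (rad/s): [2.57, 2.57, 3.14, 3.14, 3.14, 3.14].

## Interface

Orientations are given as a rotation vector (axis times angle).
In Python, from workcell import status, read_camera, camera_info, order gives the robot as it stands.
- The arm moves only by the tool move_arm, never from a script. Its argument "deltas" is a list of rows, each a list of 3 entries, a list of its own where there are three numbers: the turn, a rotation vector about the world's x, y, z as a fraction of full scale, then the shift along the world's x, y, z as a fraction of full scale, then the closure, from -1 (fully open) to 1 (shut), so that 0 is half open. A call has 1 to 20 rows; each row is the pose to reach, as a shift and turn from the pose commanded when the call began; what a row does not reach only later rows make up. Full scale, the value 1, is 0.1 m for a shift and pi/2 rad for a turn. A row lasts 1/8 s, in which the tool goes at most 62.5 mm and 10.7 degrees, less where a joint would pass 70% of its speed; a pose out of reach is approached as far as the arm can. A call with a number of a shift or a turn outside -1 to 1 is refused whole. A call with a gripper value outside its range is refused whole. The fingers move at their own pace and stop on an object; "grip_force" is the grip in N (left out, the last holds). Time passes only in rows, so rows that repeat a pose let the fingers close. It gives the time, the measured TCP pose, the force and the opening at its end, in the units of the state.
- status.read_state(): the state, without advancing time (a new reading comes with each control period).
- read_camera(name): name is "scene" or "side" or "wrist"; returns (picture, depth): 480x640x3 uint8, red, green, blue; 480x640 float32, m along the optical axis (not along the pixel's ray), 0 where there is no reading.
- camera_info(name): a dict with "K" (3x3 intrinsics, pixels), "D" ([k1, k2, p1, p2, k3] as OpenCV has them; the pictures are not rectified), "R" (3x3) and "t" (3): a world point X has camera coordinates R X + t. Camera axes: x right, y down, z forward; pixel columns grow to the right and rows downward; lengths in m; the calibration is good to about 2 mm. A picture is of the moment at which its call begins: read the wrist's pose just before it. camera_info takes no time and is no camera call; for the wrist camera it gives the pose at the moment of the call.
- order.finish_job(): hands the job in, once; it reports no verdict.
The state is a dict: "time": time; "q": joint angles; "joint_vel": joint speeds; "joint_torque": joint torques, N m; "tool_pos": TCP position; "tcp_rot": TCP orientation; "wrist_force": force on the tool from outside, world axes, zero at the start; "torque": the same for the moment, N m; "width": opening from 0.0 (shut) to 1.0 (fully open).
Only numpy, scipy, OpenCV 4.12 (cv2) and the standard library are available. Lean on these libraries where they do the work, as an engineer would, in place of code of your own. Each camera call takes 0.05 s, during which the arm holds its last target. There are 200 camera calls.

## Task

Fit the loose coil spring onto the upright rod held in the steel bending jig: keeping its bent-in wire end downwards, thread it over the rod end, twist it a little whenever it snags on the rod's notched collars, and ease it down gently, never forcing it, until its bottom coil sits fully home on the round flange at the foot of the rod. Let go of it there, standing upright on the rod, and leave the battleship, the loupe and the two lead figures as they are.

Things in the scene. Friction and masses are not known exactly. Their poses are not given: they have to be found in the camera images.
- spring: Loose steel compression spring standing upright on the bench, 32 mm outside diameter, 26 mm bore, 56 mm high, about 50 g. Origin: centre of its underside, z up along its axis. The upper coils, 22 to 56 mm above the underside, stay stiff: grip it there from above.
- spring_mid (a point): Centre of the spring, on its axis, 28 mm above its underside. The coils below 22 mm are springy: they give way upwards by up to 9 mm, from 1 N at first touch to 5.5 N at the end (0.5 N per mm); then the spring is solid.
- spring_foot (a point): Centre of the underside of the bottom coil, on the axis; moves up with the springy lower coils. The lowest wire end is bent straight inwards along the spring's +x axis: a tang of round 3 mm wire, flush with the underside, reaching in to 7.5 mm from the axis.
- jig: Steel bending jig, a heavy fixed block 110 x 70 x 30 mm; origin at the centre of its underside, z up, x along its length. Pins and a bar up to 10 mm high stand on its top near its ends. In its centre an upright steel rod of 12 mm diameter, with two notched brass collars, stands on a round flange 34 mm wide and 3 mm thick.
- rod_seat (a point): On the rod's axis at the upper face of the flange (33 mm above the bench), where the spring's underside must come to rest. Does not turn with the rod. More than 18 N between the spring and the rod or jig bends the tang.
- rod_top (a point): The rod's tip, on its axis, 48 mm above the flange; the top 12 mm taper to 5 mm. Does not turn with the rod. If the tang binds against a notch's wall (a sideways load of some newtons), turning back a little frees it.
- collar_upper (a point): Centre of the upper face of the rod's upper collar, 30 mm above the flange. Brass, 22 mm across, 5 mm thick, with four notches 6.5 mm wide, 90 degrees apart, for the tang. Outside a notch the tang lands on the collar and the spring is squeezed; within about 10 degrees of one it drops through. Which way the notches point is NOT known and this point does not show it.
- collar_lower (a point): Centre of the upper face of the rod's lower collar, 15 mm above the flange; same shape, its notches 45 degrees round from those of the upper collar. The rod stands at any angle in the jig, held by friction only (0.055 N m turns it). This point does not turn with the rod.
- battleship: Grey tin toy battleship, about 200 x 46 mm and 88 mm high, a bystander; origin under its centre, x towards the bow.
- loupe: Brass jeweller's loupe standing on the bench, 34 mm wide, 32 mm high, a bystander; origin under its centre.
- figure_foot: Lead flat figure of a standing soldier, 70 mm high on a 30 x 22 mm foot, a bystander; origin under its centre.
- figure_horse: Lead flat figure of a rider on a horse, 62 mm high on a 50 x 24 mm foot, a bystander; origin under its centre.
Mind the look-alikes: they are no part of the job. What is shaped like the spring but blue or orange is not meant.

How it is judged:
By the outcome, as a careful person would: the job done as asked, in the order asked, and still so for the second after the job is handed in, with the robot touching nothing.
It also fails if it takes over 58 s, if anything falls off the work surface, if the arm or the gripper's body presses on something with over 40 N, if the wrist force passes 120 N, or if a joint passes its speed limit or range.

## Working session

There is one attempt and no reset: what is moved stays moved. The work goes in short steps, Python scripts to look and compute and a tool call to move; the robot and the scene stay as the last step left them, time stands still between calls to the robot, and variables do not carry over. Pictures are saved under pics/ and viewed, about 8 in all and at most 12, crops included, and the job is handed in when it is done.

Besides the shell and the picture viewer there is one more tool, called after "Emit:" by a JSON object that holds its "api" and its "payload". move_arm: Moves the arm, as the interface text tells. Its arguments: {"type":"object","properties":{"deltas":{"type":"array","items":{"type":"array"}},"grip_force":{"type":"number"}},"required":["deltas"]}

```bash
mkdir -p pics; ls; cat > h.py <<'E'
import numpy as np, cv2
from workcell import status, read_camera, camera_info, order
def grab(n):
    ci=camera_info(n); im,d=read_camera(n); return im,d,{k:np.array(v,float) for k,v in ci.items()}
def save(f,im): cv2.imwrite('pics/'+f,cv2.cvtColor(im,cv2.COLOR_RGB2BGR))
def pts(d,c):
    # every pixel with depth -> world
    h,w=d.shape; u,v=np.meshgrid(np.arange(w),np.arange(h))
    n=cv2.undistortPoints(np.stack([u,v],-1).reshape(-1,1,2).astype(np.float32),c['K'],c['D']).reshape(h,w,2)
    P=np.dstack([n*d[...,None],d]); return (P-c['t'])@c['R']
def ray(uv,c,z):
    n=cv2.undistortPoints(np.array(uv,np.float32).reshape(-1,1,2),c['K'],c['D']).reshape(-1,2)
    D=np.c_[n,np.ones(len(n))]@c['R']; o=-c['R'].T@c['t']
    return o+D*((z-o[2])/D[:,2])[:,None]
def proj(X,c):
    return cv2.projectPoints(np.array(X,float).reshape(-1,3),cv2.Rodrigues(c['R'])[0],c['t'],c['K'],c['D'])[0].reshape(-1,2)
E
python3 - <<'E'
from h import *
np.set_printoptions(precision=4,suppress=True)
print(status.read_state())
ims=[]
for n in ('scene','side','wrist'):
    im,d,c=grab(n); np.savez(f'{n}.npz',im=im,d=d,**c); save(n+'0.png',im); print(n,-c['R'].T@c['t'],c['R'][2],c['K'][0,0])
E
```

```text
pics
{'time': 0.0, 'q': array([ 1.1351,  0.2648,  1.6054, -0.    ,  1.2737, -0.0369]), 'joint_vel': array([ 0.0021,  0.0012, -0.0008, -0.0007,  0.0019,  0.0008]), 'joint_torque': array([ -0.0007, -51.5109, -36.7312,  -0.0004,   0.013 ,   0.    ]), 'tool_pos': array([0.2618, 0.6214, 0.23  ]), 'tcp_rot': array([-0.6222, -3.0789,  0.0034]), 'wrist_force': array([-0.3524,  0.2059,  0.5066]), 'torque': array([-0.0286, -0.0211,  0.0086]), 'width': 1.0004872670750542}
scene [1.1011 0.3297 1.0724] [-0.4395 -0.287  -0.8512] 556.6461632342516
side [0.3091 0.7295 0.8143] [ 0.2336 -0.6915 -0.6836] 533.4625896239415
wrist [0.1931 0.6507 0.3722] [ 0.2687 -0.1155 -0.9563] 377.55083797187166
```

View pics/scene0.png

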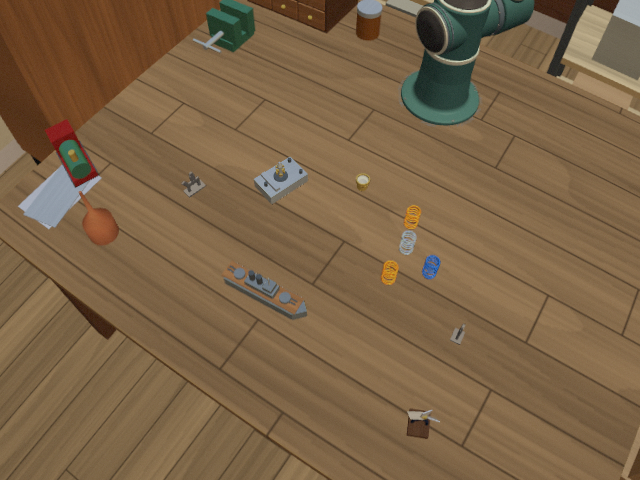

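View pics/side0.png

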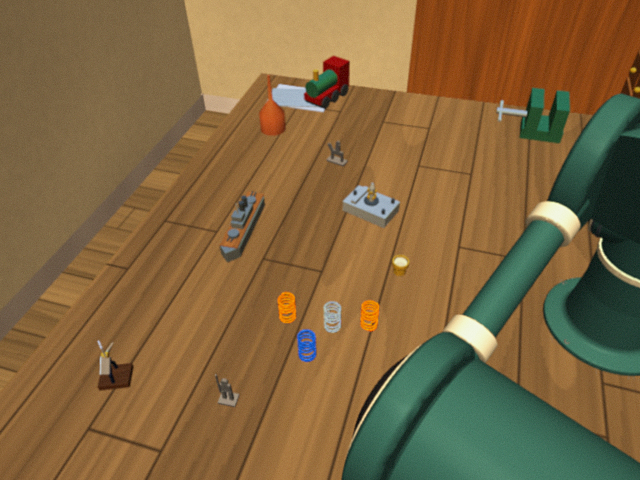

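The grey steel spring is at scene (408,242) and side (332,317). The look-alikes are orange at scene (412,217) and (390,272), and blue at (431,267). The jig is at scene (281,178) and side (371,204). Next I measure these and crop to confirm.

```bash
python3 - <<'E'
from h import *
np.set_printoptions(precision=4,suppress=True)
out=[]
for n,boxes in (('scene',dict(spring=(390,228,420,258),or1=(400,203,424,230),or2=(378,258,402,288),blue=(420,253,444,281),jig=(252,155,312,205),loupe=(353,170,374,192))),('side',dict(spring=(318,298,345,335),or1=(358,298,382,334),or2=(275,288,300,325),blue=(295,328,320,364),jig=(340,175,402,226),loupe=(388,250,412,278)))):
    z=np.load(n+'.npz'); c={k:z[k] for k in('K','D','R','t')}; im=z['im']; P=pts(z['d'],c)
    hsv=cv2.cvtColor(im,cv2.COLOR_RGB2HSV)
    for k,(a,b,e,f) in boxes.items():
        p=P[b:f,a:e]; hh=hsv[b:f,a:e]; ok=(z['d'][b:f,a:e]>0)&(p[...,2]>.006)&(p[...,2]<.12)
        if k in('spring',): ok&=(hh[...,1]<70)
        q=p[ok]; 
        if k=='jig': q=q[(q[:,2]>.025)&(q[:,2]<.034)]; r=cv2.minAreaRect((q[:,:2]*1000).astype(np.float32)); print(r); 
        t=p[ok]; zt=np.percentile(t[:,2],97); tt=t[t[:,2]>zt-.006]
        print(n,k,len(q),'med',np.median(q,0),'mid',(np.percentile(q,3,0)+np.percentile(q,97,0))/2,'top',zt,'topmean',tt.mean(0))
    a,b,e,f=(345,165,455,295) if n=='scene' else (265,245,415,370)
    A=cv2.resize(im[b:f,a:e],(390,int(390*(f-b)/(e-a))),interpolation=cv2.INTER_CUBIC)[:325]
    a,b,e,f=(250,150,314,206) if n=='scene' else (338,172,404,230)
    B=cv2.resize(im[b:f,a:e],(390,325),interpolation=cv2.INTER_CUBIC)
    A=cv2.copyMakeBorder(A,0,325-len(A),0,0,cv2.BORDER_CONSTANT)
    out.append(np.hstack([A,B]))
save('crop1.png',cv2.resize(np.vstack(out),(720,600)))
E
```

```text
scene spring 201 med [0.483  0.1518 0.038 ] mid [0.4761 0.1524 0.0306] top 0.053594301356865166 topmean [0.4782 0.1521 0.0511]
scene or1 200 med [0.4174 0.1297 0.0391] mid [0.4127 0.1293 0.0305] top 0.05359123646247886 topmean [0.4126 0.1289 0.051 ]
scene or2 249 med [0.5652 0.1561 0.0363] mid [0.5628 0.1566 0.0312] top 0.05400219807959685 topmean [0.5623 0.1562 0.0514]
scene blue 244 med [0.5058 0.2226 0.0362] mid [0.5026 0.2235 0.031 ] top 0.05325988889395408 topmean [0.5038 0.2226 0.0508]
((483.1412658691406, -184.4192657470703), (72.26131439208984, 111.35853576660156), 72.21762084960938)
scene jig 792 med [ 0.4851 -0.1786  0.0281] mid [ 0.4839 -0.1838  0.0292] top 0.05882113284226263 topmean [ 0.4842 -0.1838  0.0646]
scene loupe 177 med [ 0.3862 -0.0175  0.0262] mid [ 0.3838 -0.0181  0.0196] top 0.030781463125627913 topmean [ 0.383  -0.0182  0.0277]
side spring 333 med [0.4747 0.1577 0.0377] mid [0.4743 0.1515 0.0312] top 0.05514948274374365 topmean [0.4755 0.1506 0.053 ]
side or1 334 med [0.4094 0.1352 0.0385] mid [0.4101 0.1291 0.0312] top 0.05469761883276236 topmean [0.4102 0.1306 0.0526]
side or2 328 med [0.5599 0.1596 0.0394] mid [0.5607 0.1559 0.0314] top 0.055113355716296906 topmean [0.561  0.1556 0.0528]
side blue 366 med [0.4989 0.2292 0.0398] mid [0.4995 0.2234 0.0318] top 0.05548981816902229 topmean [0.501  0.2239 0.0531]
((479.56005859375, -184.54624938964844), (74.42953491210938, 111.76984405517578), 73.21329498291016)
side jig 806 med [ 0.4692 -0.175   0.0292] mid [ 0.4794 -0.1804  0.0294] top 0.061760924481335674 topmean [ 0.4797 -0.1822  0.0661]
side loupe 258 med [ 0.381  -0.0143  0.0283] mid [ 0.3812 -0.0177  0.0201] top 0.03203363454757291 topmean [ 0.3814 -0.0186  0.0293]
```

View pics/crop1.png

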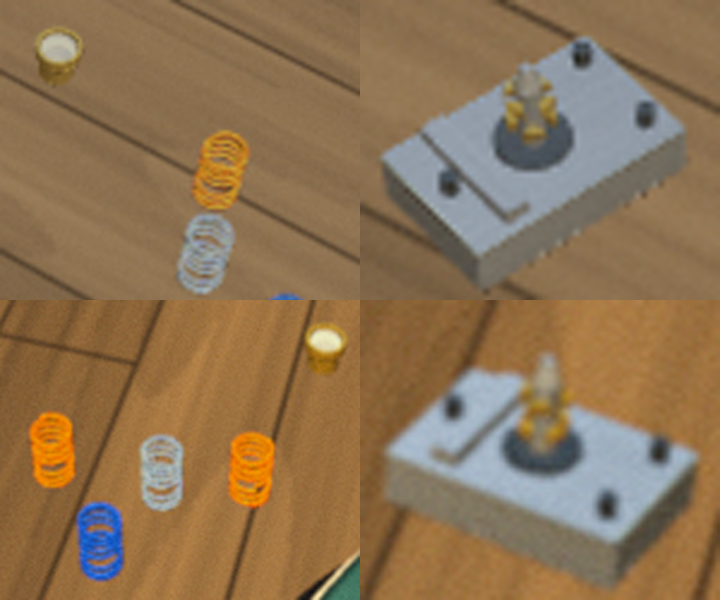

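Spring is at about (0.477, 0.152), with a measured top of 55 mm against the given 56. The jig is at about (0.481, -0.184), 111 x 73 mm against 110 x 70. The spring stands among the orange and blue ones and is the only grey steel one, so I'm moving the wrist camera over it.

Emit:
{"api": "move_arm", "payload": {"deltas": [[[0,0,-0.11],[0.13,-0.43,0],-0.3],[[0,0,-0.22],[0.26,-0.86,-0.1],-0.3]]}}

```text
time: 0.4
tool_pos: [0.2884, 0.5357, 0.2215]
tcp_rot: [1.149, 2.924, 0.002]
wrist_force: [0.4, -0.1, 0.7]
width: 0.653
```

Emit:
{"api": "move_arm", "payload": {"deltas": [[[0,0,-0.11],[0.13,-0.43,0],-0.3],[[0,0,-0.22],[0.26,-0.86,-0.1],-0.3]]}}

```text
time: 0.65
tool_pos: [0.3146, 0.449, 0.2116]
tcp_rot: [1.635, 2.682, 0.002]
wrist_force: [-0.3, 0.1, -0.6]
width: 0.65
```

Emit:
{"api": "move_arm", "payload": {"deltas": [[[0,0,-0.11],[0.13,-0.43,0],-0.3],[[0,0,-0.22],[0.26,-0.86,-0.1],-0.3]]}}

```text
time: 0.9
tool_pos: [0.3407, 0.3629, 0.2016]
tcp_rot: [2.072, 2.361, 0.002]
wrist_force: [0.2, -0.3, 0.2]
width: 0.65
```

Emit:
{"api": "move_arm", "payload": {"deltas": [[[0,0,-0.11],[0.13,-0.43,0],-0.3],[[0,0,-0.22],[0.26,-0.86,-0.1],-0.3]]}}

```text
time: 1.15
tool_pos: [0.3667, 0.2769, 0.1917]
tcp_rot: [2.447, 1.969, 0.003]
wrist_force: [-0.0, -0.2, 0.0]
width: 0.653
```

Emit:
{"api": "move_arm", "payload": {"deltas": [[[0,0,-0.11],[0.13,-0.43,-0.2],-0.3],[[0,0,-0.22],[0.26,-0.86,-0.4],-0.3]]}}

```text
time: 1.4
tool_pos: [0.3924, 0.1907, 0.1509]
tcp_rot: [2.75, 1.519, 0.001]
wrist_force: [0.8, 0.6, 0.4]
width: 0.652
```

Emit:
{"api": "move_arm", "payload": {"deltas": [[[0,0,-0.11],[0.13,-0.43,-0.2],-0.3],[[0,0,-0.22],[0.26,-0.86,-0.5],-0.3],[[0,0,-0.22],[0.26,-0.86,-0.5],-0.3],[[0,0,-0.22],[0.26,-0.86,-0.5],-0.3]]}}

```text
time: 1.9
tool_pos: [0.4181, 0.1062, 0.1014]
tcp_rot: [-2.967, -1.032, 0.0]
wrist_force: [0.4, 1.2, -0.4]
width: 0.649
```

```bash
python3 - <<'E'
from h import *
np.set_printoptions(precision=4,suppress=True)
s=status.read_state();print(s['tool_pos'],s['tcp_rot'],s['q'])
import scipy.spatial.transform as T
print(T.Rotation.from_rotvec(s['tcp_rot']).as_matrix())
im,d,c=grab('wrist'); np.savez('w1.npz',im=im,d=d,**c)
print(-c['R'].T@c['t'], c['R'])
uv=proj([[.477,.152,0],[.477,.152,.056]],c);print(uv)
u,v=uv[0].astype(int); a=max(u-70,0);b=max(v-60,0)
print(a,b)
A=cv2.resize(im[b:b+120,a:a+140],None,fx=4,fy=4,interpolation=cv2.INTER_CUBIC)
save('w1.png',np.hstack([A[:,:],cv2.resize(im,(240,480))[:, :]]))
E
```

```text
[0.4181 0.1062 0.1014] [-2.9668 -1.0318  0.    ] [ 0.1905 -0.0803  2.2344  0.0006  0.9875  1.0916]
[[ 0.7842  0.6205 -0.0002]
 [ 0.6205 -0.7842  0.0005]
 [ 0.0002 -0.0005 -1.    ]]
[0.4766 0.1525 0.2435] [[ 0.6197 -0.7848 -0.0007]
 [-0.7504 -0.5928  0.2924]
 [-0.2299 -0.1807 -0.9563]]
[[319.7019 123.5412]
 [320.002  123.5412]]
249 63
```

View pics/w1.png

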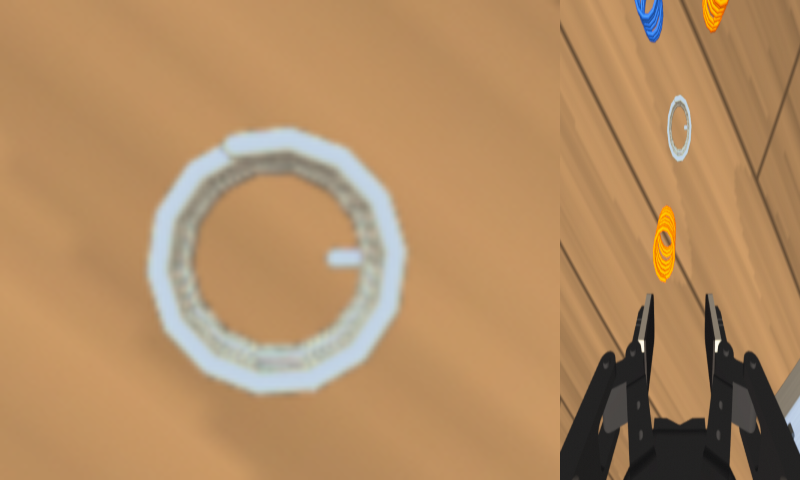

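The wrist view looks straight down the spring. The top ring is centred at crop (277,260), which is pixel (318.2,128). The tang shows clearly at crop (328–360,258), pointing right, which is along the tool's +y.

```bash
cat >> h.py <<'E'
def ring(mask,c,z,lo,hi):
    # outer contour circle in world on plane z
    cs=cv2.findContours(mask.astype(np.uint8),cv2.RETR_EXTERNAL,cv2.CHAIN_APPROX_NONE)[0]; r=[]
    for k in cs:
        if len(k)<30: continue
        X=ray(k.reshape(-1,2),c,z)[:,:2]; (x,y),rad=cv2.minEnclosingCircle((X*1000).astype(np.float32))
        if lo<rad<hi: r.append((x,y,rad))
    return r
E
python3 - <<'E'
from h import *
np.set_printoptions(precision=4,suppress=True)
z=np.load('w1.npz'); c={k:z[k] for k in('K','D','R','t')}; im=z['im']
h=cv2.cvtColor(im,cv2.COLOR_RGB2HSV); m=(h[...,1]<75)&(h[...,2]>120)
m[:90]=0; m[165:]=0; m[:,:270]=0;m[:,370:]=0
print('ring',ring(m,c,.056,10,25))
ctr=ray([[249+277/4,63+260/4]],c,.056); t=ray([[249+330/4,63+258/4],[249+352/4,63+258/4]],c,.0015)
print(ctr,t); v=t[1]-t[0]; w=t.mean(0)-ctr[0]; print(np.degrees(np.arctan2(v[1],v[0])),np.degrees(np.arctan2(w[1],w[0])))
P=pts(z['d'],c); q=P[m]; print(np.percentile(q[:,2],[5,50,95])); k=q[q[:,2]>.05]; print((k.max(0)+k.min(0))/2)
E
```

```text
ring [(474.41229248046875, 151.53237915039062, 15.785818099975586)]
[[0.4749 0.1514 0.056 ]] [[0.4797 0.1448 0.0015]
 [0.4818 0.1421 0.0015]]
-51.61664560653763 -53.411183293952064
[0.0036 0.0523 0.0554]
[0.4745 0.1513 0.1468]
```

Emit:
{"api": "move_arm", "payload": {"deltas": [[[0,0,0],[0.28,0.23,0],-0.3],[[0,0,0],[0.564,0.453,0],-0.3],[[0,0,0],[0.564,0.453,-0.3],-0.3],[[0,0,0],[0.564,0.453,-0.6],-0.3],[[0,0,0],[0.564,0.453,-0.75],-0.3],[[0,0,0],[0.564,0.453,-0.75],-0.3],[[0,0,0],[0.564,0.453,-0.75],1],[[0,0,0],[0.564,0.453,-0.75],1],[[0,0,0],[0.564,0.453,-0.75],1],[[0,0,0],[0.564,0.453,-0.75],1],[[0,0,0],[0.564,0.453,-0.75],1]], "grip_force": 30}}

```text
time: 3.32
tool_pos: [0.4751, 0.1513, 0.0267]
tcp_rot: [2.967, 1.032, 0.002]
wrist_force: [0.3, -0.1, 1.1]
width: 0.368
```

Emit:
{"api": "move_arm", "payload": {"deltas": [[[0,0,0],[0,0,0.3],1],[[0,0,0],[0,0,0.7],1],[[0,0,0],[0,0,1],1]]}}

```text
time: 3.7
tool_pos: [0.4743, 0.1511, 0.1273]
tcp_rot: [2.967, 1.032, -0.001]
wrist_force: [0.4, -0.5, 0.1]
width: 0.366
```

Emit:
{"api": "move_arm", "payload": {"deltas": [[[0,0,0],[-0.06,-0.4,0],1],[[0,0,0],[-0.13,-0.95,0.02],1]]}}

```text
time: 3.95
tool_pos: [0.4613, 0.056, 0.1286]
tcp_rot: [2.966, 1.036, 0.0]
wrist_force: [0.9, -1.0, -1.0]
width: 0.367
```

Emit:
{"api": "move_arm", "payload": {"deltas": [[[0,0,0],[-0.06,-0.5,0],1],[[0,0,0],[-0.13,-0.95,0.02],1]]}}

```text
time: 4.2
tool_pos: [0.4473, -0.0402, 0.1298]
tcp_rot: [-2.967, -1.032, 0.002]
wrist_force: [0.7, 0.5, -0.9]
width: 0.364
```

Emit:
{"api": "move_arm", "payload": {"deltas": [[[0,0,0],[-0.06,-0.5,0],1],[[0,0,0],[-0.13,-0.95,0.02],1]]}}

```text
time: 4.45
tool_pos: [0.4343, -0.1351, 0.1318]
tcp_rot: [-2.967, -1.031, 0.002]
wrist_force: [-0.1, 0.1, -0.6]
width: 0.368
```

Emit:
{"api": "move_arm", "payload": {"deltas": [[[0,0,0],[-0.06,-0.5,0],1],[[0,0,0],[-0.13,-0.95,0.02],1],[[0,0,0],[-0.13,-0.95,0.02],1],[[0,0,0],[-0.13,-0.95,0.02],1]]}}

```text
time: 4.95
tool_pos: [0.4218, -0.2282, 0.1336]
tcp_rot: [-2.966, -1.03, 0.001]
wrist_force: [0.0, 0.1, 0.0]
width: 0.366
```

```bash
python3 - <<'E'
from h import *
np.set_printoptions(precision=4,suppress=True)
s=status.read_state();print(s['tool_pos'],s['tcp_rot'],s['q'],s['width'],s['wrist_force'])
im,d,c=grab('wrist'); np.savez('w2.npz',im=im,d=d,**c)
print(-c['R'].T@c['t'])
uv=proj([[.4815,-.184,.033],[.4815,-.184,.081]],c);print(uv)
u,v=uv[0].astype(int); a=max(u-60,0);b=max(v-60,0)
print(a,b)
A=cv2.resize(im[b:b+120,a:a+120],None,fx=4,fy=4,interpolation=cv2.INTER_CUBIC)
save('w2.png',np.hstack([A[:,:],cv2.resize(im,(320,480))]))
E
```

```text
[ 0.4218 -0.2282  0.1336] [-2.9662 -1.0297  0.0014] [-0.5481 -0.022   2.1123  0.0005  1.0531  0.3542] 0.36641305376270544 [0.0063 0.0773 0.0344]
[ 0.4805 -0.182   0.2757]
[[322.7608 124.1036]
 [323.627  124.2808]]
262 64
```

View pics/w2.png

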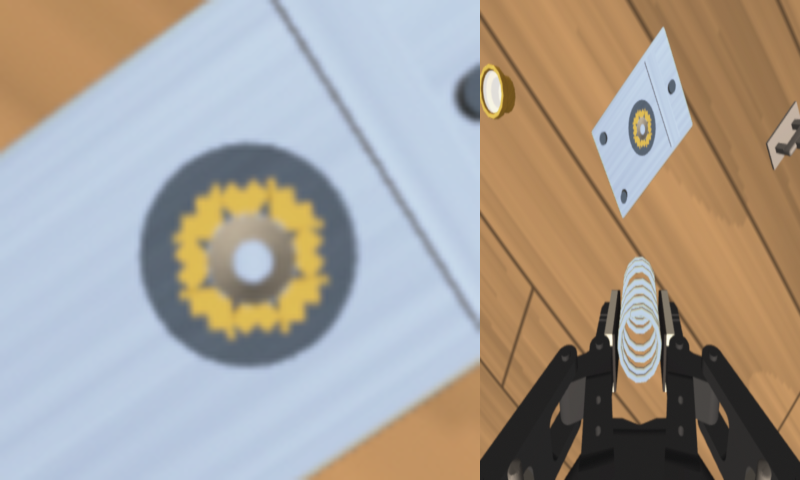

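The rod is at crop (252,260) and the flange disc at (248,254). The spring hangs upright in the fingers. The two collars overlap in this view, so I'll separate them by depth.

```bash
python3 - <<'E'
from h import *
np.set_printoptions(precision=4,suppress=True)
z=np.load('w2.npz'); c={k:z[k] for k in('K','D','R','t')}; im=z['im']; d=z['d']
h=cv2.cvtColor(im,cv2.COLOR_RGB2HSV)
R=np.zeros(d.shape,bool);R[80:180,270:380]=1
gold=(h[...,0]>15)&(h[...,0]<32)&(h[...,1]>110)&R
print('gold@.063',ring(gold,c,.063,8,14))
dark=(h[...,2]<130)&(h[...,1]<110)|gold
dark=cv2.morphologyEx((dark&R).astype(np.uint8),cv2.MORPH_CLOSE,np.ones((9,9)));
dark[:, 376:]=0
print('flange@.033',ring(dark,c,.033,13,20))
tip=(h[...,2]>180)&(h[...,1]<50)
cs=cv2.connectedComponentsWithStats(tip[110:150,305:345].astype(np.uint8))
for st,ce in zip(cs[2],cs[3]):
    if 20<st[4]<150: print('tip',st,ray([ce+[305,110]],c,.081))
np.save('x.npy',0)
P=pts(d,c); 
m=np.zeros(d.shape,bool); m[85:175,280:370]=1; q=P[m]
for cx,cy in ((.4815,-.184),):
  tt=q[(q[:,2]>.058)&(q[:,2]<.066)]; print('upper collar pts mean',tt.mean(0),'mid',(tt.max(0)+tt.min(0))/2,len(tt))
  cx,cy=((tt.max(0)+tt.min(0))/2)[:2]
  a=np.degrees(np.arctan2(q[:,1]-cy,q[:,0]-cx)); r=np.hypot(q[:,0]-cx,q[:,1]-cy); s=(r>.0075)&(r<.0105)
  for A in range(-180,180,6):
    k=s&(a>=A)&(a<A+6); print(A+3,k.sum(),np.round(np.median(q[k,2])*1000,1) if k.any() else None,end=' | ')
E
python3 - <<'E'
import sys; sys.path.insert(0,'.')
E
```

```text
gold@.063 [(480.1541442871094, -185.85238647460938, 10.528680801391602)]
flange@.033 [(480.12152099609375, -185.7952423095703, 16.295814514160156)]
tip [ 11   9  14  15 109] [[ 0.4806 -0.1846  0.081 ]]
upper collar pts mean [ 0.4804 -0.1858  0.0625] mid [ 0.4802 -0.1858  0.0613] 377
-177 8 62.6 | -171 10 62.8 | -165 7 62.7 | -159 10 62.1 | -153 10 47.6 | -147 10 47.8 | -141 5 47.4 | -135 8 47.2 | -129 8 47.2 | -123 7 48.1 | -117 10 47.8 | -111 11 61.6 | -105 11 62.6 | -99 7 62.5 | -93 8 62.4 | -87 7 62.2 | -81 9 62.7 | -75 9 62.3 | -69 13 62.0 | -63 6 47.3 | -57 9 47.3 | -51 9 47.5 | -45 5 47.5 | -39 8 47.7 | -33 8 47.5 | -27 9 48.4 | -21 7 62.3 | -15 9 62.7 | -9 12 62.5 | -3 5 62.3 | 3 9 62.5 | 9 10 62.5 | 15 8 62.7 | 21 13 61.6 | 27 5 47.4 | 33 10 47.3 | 39 6 47.5 | 45 7 47.2 | 51 8 47.2 | 57 8 48.0 | 63 9 46.8 | 69 9 62.6 | 75 8 62.1 | 81 8 62.7 | 87 10 62.8 | 93 7 62.3 | 99 9 62.7 | 105 9 62.6 | 111 10 55.1 | 117 7 47.0 | 123 10 47.5 | 129 6 47.6 | 135 9 47.8 | 141 8 47.7 | 147 9 47.8 | 153 9 48.5 | 159 12 61.8 | 165 7 62.0 | 171 12 62.8 | 177 5 62.4 |
```

Upper notches are at -45°, 45°, 135° and -135°. The lower collar's are therefore at 0° and 90°. The rod axis is at (0.4802, -0.1858) in the wrist frame. Next I measure the held spring with the same camera so its calibration error cancels.

```bash
python3 - <<'E'
from h import *
np.set_printoptions(precision=4,suppress=True)
z=np.load('w2.npz'); c={k:z[k] for k in('K','D','R','t')}; im=z['im']; d=z['d']
tcp=np.array([.4218,-.2282,.1336]); y=np.array([.62,-.785,0]); x=np.array([.785,.62,0])
h=cv2.cvtColor(im,cv2.COLOR_RGB2HSV); P=pts(d,c)-tcp
m=(h[...,1]<75)&(h[...,2]>110)&(np.hypot(P[...,0],P[...,1])<.03)&(d>0)
q=P[m]; X,Y,Z=q@x*1000,q@y*1000,q[:,2]*1000
for a in range(-32,34,6):
    k=(Z>=a)&(Z<a+6)
    if k.sum()>5: print(a,k.sum(),'x',X[k].min(),X[k].max(),'y',Y[k].min(),Y[k].max())
v,u=np.nonzero(m); print(u.min(),u.max(),v.min(),v.max())
a,b=265,250
save('w2s.png',cv2.resize(im[b:b+140,a:a+110],None,fx=4.2,fy=4.2,interpolation=cv2.INTER_CUBIC))
E
```

```text
-32 33 x 0.5744354870828667 13.95284042897017 y -14.934916230635336 14.484278299966933
-26 438 x -16.627673654538018 14.43133823067462 y -14.93554547356356 15.335233815950264
-20 369 x -16.931063688213083 13.949486217103551 y -15.396661632091494 15.085182742499992
-14 729 x -16.3491831526647 14.633476299100359 y -16.291260541568327 13.985297808076325
-8 56 x -15.226092639782436 -9.78787305202106 y -9.004048624031887 10.694988201317727
-2 593 x -14.861444580649632 14.660073186580192 y -15.759407260182323 20.458669242558173
4 1067 x -16.709788915311346 14.694057130244207 y -22.28938213186209 22.090250456197413
10 1093 x -17.191549125475756 14.3148641159568 y -22.442935645805733 21.971809940429267
16 1143 x -16.313740112716307 14.998339915924992 y -22.377777528841694 21.999098528555606
22 2490 x -17.05518358541673 15.201044062702785 y -22.39077156050858 21.94890186720568
28 288 x 5.3150097153426845 14.327935668275062 y -22.263383842189086 21.867362289130607
249 388 194 391
```

View pics/w2s.png

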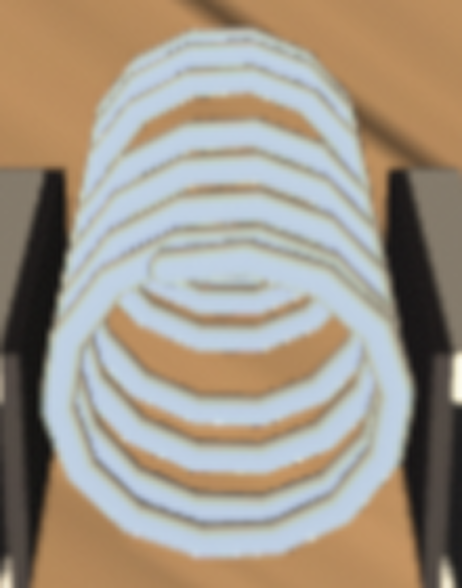

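In the wrist frame the held spring sits -1 mm along tool x and about 0 along tool y from the TCP. The target TCP is therefore (0.4808, -0.1853) with a +7.5° turn. The foot is at TCP z - 26.7 mm.

Emit:
{"api": "move_arm", "payload": {"deltas": [[[0,0,0.04],[0.3,0.2,0],1],[[0,0,0.083],[0.59,0.429,0],1],[[0,0,0.083],[0.59,0.429,-0.1],1],[[0,0,0.083],[0.59,0.429,-0.2],1],[[0,0,0.083],[0.59,0.429,-0.2],1],[[0,0,0.083],[0.59,0.429,-0.2],1]]}}

```text
time: 5.75
tool_pos: [0.4808, -0.186, 0.1141]
tcp_rot: [-2.894, -1.222, 0.001]
wrist_force: [0.9, -0.3, -0.2]
width: 0.37
```

```bash
python3 - <<'E'
from h import *
np.set_printoptions(precision=4,suppress=True)
s=status.read_state();print(s['time'],s['tool_pos'],s['tcp_rot'],s['width'],s['wrist_force'],s['q'])
ims=[]
for n in('scene','side'):
    im,d,c=grab(n); u,v=proj([.481,-.185,.08],c)[0].astype(int)
    ims.append(cv2.resize(im[v-30:v+30,u-30:u+30],(400,400),interpolation=cv2.INTER_CUBIC))
save('ap.png',np.hstack(ims))
E
```

```text
5.75 [ 0.4808 -0.186   0.1141] [-2.8939 -1.2216  0.0008] 0.37020329736398333 [ 0.9246 -0.334  -0.1857] [-0.4174  0.0694  2.0591 -0.0001  1.0138  0.3546]
```

View pics/ap.png

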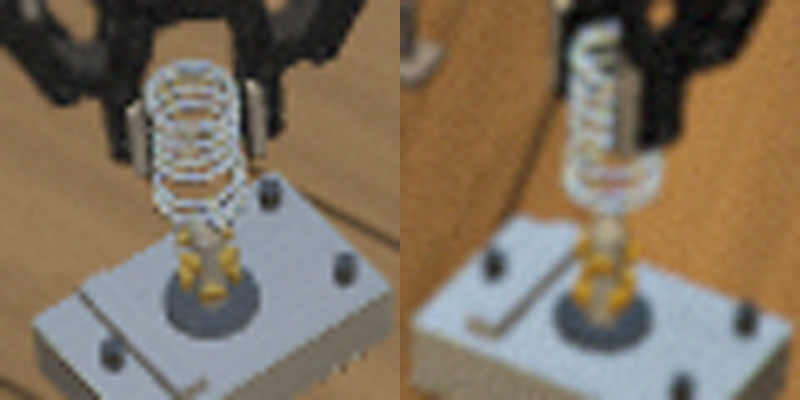

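Both views show the spring centred over the rod tip. Easing down to just above the upper collar, watching forces.

Emit:
{"api": "move_arm", "payload": {"deltas": [[[0,0,0],[0,0.006,-0.03],1],[[0,0,0],[0,0.006,-0.07],1],[[0,0,0],[0,0.006,-0.11],1],[[0,0,0],[0,0.006,-0.15],1],[[0,0,0],[0,0.006,-0.19],1],[[0,0,0],[0,0.006,-0.2],1],[[0,0,0],[0,0.006,-0.2],1]]}}

```text
time: 6.72
tool_pos: [0.4815, -0.1851, 0.0942]
tcp_rot: [-2.894, -1.223, 0.0]
wrist_force: [-0.4, -0.3, -1.2]
width: 0.363
```

Emit:
{"api": "move_arm", "payload": {"deltas": [[[0,0,0],[0,0,-0.02],1],[[0,0,0],[0,0,-0.04],1],[[0,0,0],[0,0,-0.06],1],[[0,0,0],[0,0,-0.07],1],[[0,0,0],[0,0,-0.07],1],[[0,0,0],[0,0,-0.07],1]]}}

```text
time: 7.48
tool_pos: [0.4816, -0.1852, 0.0873]
tcp_rot: [2.894, 1.223, 0.0]
wrist_force: [-0.1, -0.5, -0.9]
width: 0.367
```

```bash
python3 - <<'E'
from h import *
np.set_printoptions(precision=4,suppress=True)
for i in range(4):
    if i: read_camera('side')
    s=status.read_state();print(s['tool_pos'],s['width'],s['wrist_force'],s['torque'])
E
```

```text
[ 0.4816 -0.1852  0.0873] 0.36720877215665704 [-0.0501 -0.5256 -0.9429] [-0.0253 -0.0326 -0.0397]
[ 0.4816 -0.1852  0.0874] 0.3674684304542843 [ 0.442   0.3734 -0.3075] [0.0274 0.0005 0.0417]
[ 0.4816 -0.1852  0.0874] 0.3706231845862892 [-0.4256 -0.0468 -0.8219] [-0.0073 -0.0259  0.0088]
[ 0.4816 -0.1852  0.0873] 0.368212667445394 [-0.0843 -0.4249  0.3631] [-0.0567  0.0074  0.0474]
```

Force stays at about the spring's own weight with the foot 2 mm below the collar's top, so the tang is in the notch. Continuing to the gap between the collars.

Emit:
{"api": "move_arm", "payload": {"deltas": [[[0,0,0],[0,0,-0.02],1],[[0,0,0],[0,0,-0.04],1],[[0,0,0],[0,0,-0.06],1],[[0,0,0],[0,0,-0.08],1],[[0,0,0],[0,0,-0.088],1],[[0,0,0],[0,0,-0.088],1],[[0,0,0],[0,0,-0.088],1]]}}

```text
time: 8.5
tool_pos: [0.4816, -0.1852, 0.0785]
tcp_rot: [2.894, 1.223, 0.0]
wrist_force: [0.8, 0.1, -1.1]
width: 0.367
```

```bash
cat > f.py <<'E'
from h import *
np.set_printoptions(precision=3,suppress=True)
F=[];T=[]
for i in range(6):
    if i: read_camera('side')
    s=status.read_state();F.append(s['wrist_force']);T.append(s['torque'])
print(s['time'],s['tool_pos'],s['tcp_rot'],s['width'],'F',np.mean(F,0),'T',np.mean(T,0),s['q'])
E
python3 f.py
```

```text
8.75 [ 0.482 -0.185  0.079] [2.894 1.223 0.   ] 0.365711443495237 F [ 0.127 -0.023 -0.722] T [ 0.017 -0.008  0.001] [-0.415  0.114  2.086  0.     0.942  0.356]
```

Free in the gap. Now turning +45° for the lower collar's notch.

Emit:
{"api": "move_arm", "payload": {"deltas": [[[0,0,0.06],[0,0,0],1],[[0,0,0.12],[0,0,0],1],[[0,0,0.18],[0,0,0],1],[[0,0,0.24],[0,0,0],1],[[0,0,0.3],[0,0,0],1],[[0,0,0.36],[0,0,0],1],[[0,0,0.42],[0,0,0],1],[[0,0,0.47],[0,0,0],1],[[0,0,0.5],[0,0,0],1],[[0,0,0.5],[0,0,0],1],[[0,0,0.5],[0,0,0],1]]}}

```text
time: 10.12
tool_pos: [0.4815, -0.1852, 0.0785]
tcp_rot: [2.206, 2.236, 0.0]
wrist_force: [1.2, 0.6, 0.1]
width: 0.363
```

```bash
python3 f.py
```

```text
10.375 [ 0.482 -0.185  0.078] [2.206 2.237 0.   ] 0.3661480399858651 F [ 0.167  0.101 -0.159] T [-0.013 -0.008 -0.009] [-0.415  0.114  2.086 -0.     0.942 -0.43 ]
```

Emit:
{"api": "move_arm", "payload": {"deltas": [[[0,0,0],[-0.005,0,-0.015],1],[[0,0,0],[-0.005,0,-0.03],1],[[0,0,0],[-0.005,0,-0.045],1],[[0,0,0],[-0.005,0,-0.063],1],[[0,0,0],[-0.005,0,-0.063],1],[[0,0,0],[-0.005,0,-0.063],1]]}}

```text
time: 11.12
tool_pos: [0.481, -0.1852, 0.0722]
tcp_rot: [2.206, 2.237, 0.0]
wrist_force: [-0.1, 0.9, -0.6]
width: 0.371
```

```bash
python3 f.py
```

```text
11.375 [ 0.481 -0.185  0.072] [2.205 2.237 0.   ] 0.3655010071140141 F [-0.388 -0.007 -0.281] T [-0.011 -0.006 -0.003] [-0.416  0.122  2.091  0.     0.929 -0.43 ]
```

Through the lower collar with no load. Continuing to just above the flange.

Emit:
{"api": "move_arm", "payload": {"deltas": [[[0,0,0],[0,0,-0.02],1],[[0,0,0],[0,0,-0.04],1],[[0,0,0],[0,0,-0.06],1],[[0,0,0],[0,0,-0.08],1],[[0,0,0],[0,0,-0.1],1],[[0,0,0],[0,0,-0.112],1],[[0,0,0],[0,0,-0.112],1],[[0,0,0],[0,0,-0.112],1]]}}

```text
time: 12.38
tool_pos: [0.4811, -0.1852, 0.061]
tcp_rot: [2.205, 2.237, 0.0]
wrist_force: [0.3, 0.2, -0.1]
width: 0.368
```

```bash
python3 f.py
```

```text
12.625 [ 0.481 -0.185  0.061] [2.205 2.237 0.   ] 0.3652895819153178 F [ 0.242 -0.073 -0.485] T [-0.019  0.003 -0.009] [-0.416  0.137  2.098  0.     0.906 -0.43 ]
```

Now 2 mm further to touch the flange.

Emit:
{"api": "move_arm", "payload": {"deltas": [[[0,0,0],[0,0,-0.01],1],[[0,0,0],[0,0,-0.02],1],[[0,0,0],[0,0,-0.02],1],[[0,0,0],[0,0,-0.02],1]]}}

```text
time: 13.12
tool_pos: [0.4811, -0.1852, 0.0591]
tcp_rot: [2.205, 2.237, 0.0]
wrist_force: [-1.2, 0.1, 2.0]
width: 0.367
```

```bash
python3 f.py
```

```text
13.375 [ 0.481 -0.185  0.059] [2.205 2.237 0.   ] 0.36458092334070685 F [-0.444  0.039  1.825] T [0.014 0.097 0.027] [-0.416  0.14   2.099 -0.     0.902 -0.43 ]
```

Contact comes right at the expected height (foot at 33 mm, about 2 N), so it is on the flange. Releasing and retreating.

Emit:
{"api": "move_arm", "payload": {"deltas": [[[0,0,0],[0,0,0.004],1],[[0,0,0],[0,0,0.004],0.15],[[0,0,0],[0,0,0.004],0],[[0,0,0],[0,0,0.004],-0.3],[[0,0,0],[0,0,0.004],-0.3],[[0,0,0],[0,0,0.004],-0.3],[[0,0,0],[0,0,0.2],-0.3],[[0,0,0],[0,0,0.5],-0.3],[[0,0,0],[0,0,1],-0.3],[[0,0,0],[0,0,1],-0.3]]}}

```text
time: 14.62
tool_pos: [0.4845, -0.1867, 0.164]
tcp_rot: [2.199, 2.231, 0.005]
wrist_force: [0.1, -0.4, -0.1]
width: 0.651
```

Emit:
{"api": "move_arm", "payload": {"deltas": [[[0,0,0],[0,0.3,0],-0.3],[[0,0,0],[0,0.7,0],-0.3],[[0,0,0],[0,0.9,0],-0.3],[[0,0,0],[0,0.9,0],-0.3]]}}

```text
time: 15.12
tool_pos: [0.4803, -0.094, 0.1581]
tcp_rot: [-2.202, -2.239, 0.001]
wrist_force: [-0.2, -0.2, 0.0]
width: 0.652
```

```bash
python3 - <<'E'
from h import *
np.set_printoptions(precision=4,suppress=True)
s=status.read_state();print(s['time'],s['tool_pos'],s['width'],s['wrist_force'])
ims=[]
for n in('scene','side','wrist'):
    im,d,c=grab(n); P=pts(d,c)
    m=(np.hypot(P[...,0]-.481,P[...,1]+.1855)<.02)&(P[...,2]>.036)&(P[...,2]<.13)&(d>0); q=P[m]
    if len(q)>10: print(n,len(q),'ztop',np.percentile(q[:,2],[95,98,100]),'mid',(np.percentile(q,2,0)+np.percentile(q,98,0))/2)
    u,v=proj([.481,-.1855,.06],c)[0].astype(int); w=30 if n!='wrist' else 60
    v0=max(v-w,0);u0=max(u-w,0)
    if n!='wrist': ims.append(cv2.resize(im[v0:v0+2*w,u0:u0+2*w],(400,400),interpolation=cv2.INTER_CUBIC))
    else: print(u,v)
    if n!='wrist':
        a=np.load(n+'.npz')['im']; df=cv2.absdiff(a,im).max(2)
        for k,X in dict(loupe=(.382,-.018,.015),or1=(.411,.13,.03),or2=(.562,.156,.03),blue=(.501,.223,.03)).items():
            x,y=proj(X,c)[0].astype(int); print(n,k,np.percentile(df[y-15:y+15,x-12:x+12],90))
        if n=='scene':
            for k,(x,y,r) in dict(ship=(265,292,45),fh=(193,183,14),ff=(458,335,14)).items(): print(k,np.percentile(df[y-r:y+r,x-r:x+r],90))
save('end.png',np.hstack(ims))
E
```

```text
15.125 [ 0.4803 -0.094   0.1581] 0.6517014080379002 [-0.167  -0.1578  0.0228]
scene 248 ztop [0.0858 0.0874 0.0893] mid [ 0.4831 -0.1861  0.0623]
scene loupe 5.0
scene or1 6.0
scene or2 6.0
scene blue 5.0
ship 5.0
fh 5.0
ff 5.0
side 281 ztop [0.0869 0.0881 0.0899] mid [ 0.4801 -0.1852  0.0626]
side loupe 9.0
side or1 9.0
side or2 9.0
side blue 9.0
wrist 2603 ztop [0.0875 0.0882 0.0894] mid [ 0.4807 -0.1856  0.0628]
317 356
```

View pics/end.png

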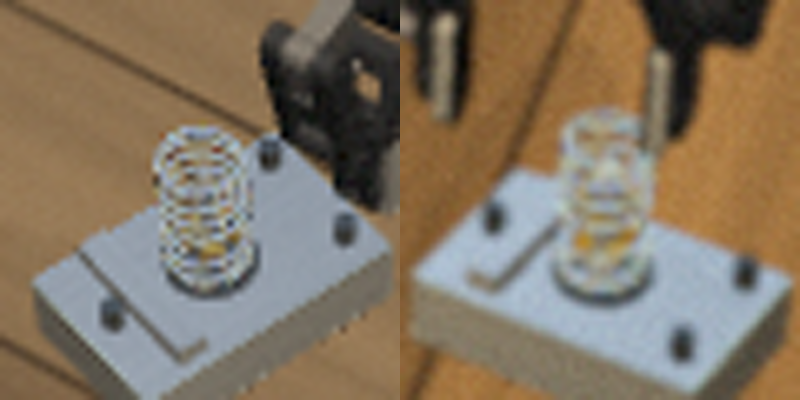

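The spring stands upright on the flange. Its top reads 88–89 mm, against 33 + 56 = 89 expected. The bystanders' pixels are unchanged. Handing in.

```bash
python3 -c "
from workcell import order; print(order.finish_job())"
```

```text
the job is handed in; nothing more can be done
None
```

The steel spring is on the rod, bent-in end down, with its bottom coil on the flange, released and standing upright. I handed the job in at about 15 s of the 58 s allowed; no verdict is reported.

I read the tang and notch angles from the wrist camera, then threaded the spring through the upper collar at -45°. I turned it +45° in the gap and passed the lower collar. Neither collar showed any load at the checks, so it never snagged. It touched the flange at the expected height with about 2 N, well under the 18 N that bends the tang.

**Last checks:**
- **Height:** the spring's top reads 88–89 mm, against 89 mm when fully home.
- **Position:** its centre is within about 1 mm of the rod axis in the wrist and side views. The scene camera reads about 3 mm off in x, more than its 2 mm calibration explains. I trust the other two views.
- **Bystanders:** the pictures of the battleship, the loupe, both figures and the three coloured springs are unchanged from the start, beyond image noise. The battleship and figures were compared in one view only.

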